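# Empty the knob tin into the assembly tray

## Robot

A 6-joint arm with a two-finger parallel gripper is mounted at the origin on the work surface. World frame = base frame: x ahead of the robot, y to its left, z up, the work surface at z = 0. Lengths are in m, angles in rad, forces in N, time in s.
With the tool pointing down it reaches from about 0.35 to 0.85 m from the base axis. Payload 8.1 kg.
Tool frame: the origin (TCP) lies midway between the tips of the shut fingers; the grasp point (between the pads) lies 19 mm behind it; z points along the fingers, y is the line along which they close (so a half turn about z gives the same grasp; the last joint's range is limited). The gripper opens to 93 mm and grips with 3 to 60 N. Pads are 15 mm wide; open, the fingers measure 128 mm over their backs; the gripper's body (75 mm by 188 mm) begins 65 mm behind the grasp point.
Start: joints at [-1.362, 0.13, 1.488, -0, 1.523, -0.085], TCP at [0.174, -0.574, 0.219] pointing down, gripper open.
Joint ranges: [-2.96, 2.96], [-0.89, 2.26], [0.02, 2.5], [-1.34, 4.48], [0, 2.73], [-2.66, 2.66]. Speed limits (rad/s): [2.39, 2.39, 2.79, 3.14, 3.14, 3.14].

## Interface

Orientations are given as a unit quaternion [w, x, y, z].
In Python, from rig import env gives the robot as it stands.
- The arm moves only by the tool apply_moves, never from a script. Its argument "rows" is text: rows parted by semicolons, each of 6 numbers parted by spaces: the shift along the world's x, y, z normalised to -1 to 1, where 1 is 0.2 m, then the turn, a rotation vector about the world's x, y, z normalised to -1 to 1, where 1 is pi rad. A call has exactly 8 rows; each row is the pose to reach, as a shift and turn from the pose commanded when the call began, turning the shorter way round; what a row does not reach only later rows make up. A row lasts 1/10 s, in which the tool goes at most 50 mm and 8.59 degrees, less where a joint would pass 70% of its speed; a pose out of reach is approached as far as the arm can. A call with a number of a shift or a turn outside -1 to 1 is refused whole. A call with a gripper value outside its range is refused whole. "gripper" is the opening, from -1 (shut) to 1 (fully open), set as the call begins (left out, the last holds). The fingers move at their own pace and stop on an object; "newtons" is the grip in N (left out, the last holds). Time passes only in rows, so rows that repeat a pose let the fingers close, or fill a call up. It gives the time, the measured TCP pose, the force, the opening and the grip force at its end, in the units of the state.
- env.get_obs(): the state, without advancing time (a new reading comes with each control period).
- env.grab_frame(name): name is "side" or "top" or "wrist"; returns a dict with "pixels" (400x640x3 uint8, red, green, blue), "depth" (400x640 float32, m along the optical axis (not along the pixel's ray), 0 where there is no reading), "fov_y" (degrees; the focal length in pixels is half the picture's height over the tangent of half this angle, whatever the lens; pixels are square), "cx", "cy" (the principal point, pixels), "extrinsics" (4x4, takes a point from world to camera coordinates). Camera axes: x right, y up, looking along -z (the intrinsics and any distortion apply to the point x, -y, -z); pixel columns grow to the right and rows downward; lengths in m; the calibration is good to about 2 mm. A picture is of the moment at which its call begins.
- env.close_job(): hands the job in; it is judged then, once.
The state is a dict: "time_s": time; "joint_positions": joint angles; "joint_velocities": joint speeds; "joint_efforts": joint torques, N m; "ee_pos": TCP position; "tcp_rot": TCP orientation; "wrist_force": force on the tool from outside, world axes, zero at the start; "wrist_torque": the same for the moment, N m; "finger_gap": opening from 0.0 (shut) to 1.0 (fully open); "grip_force": force on a finger pad.
Only numpy, scipy, OpenCV 4.12 (cv2) and the standard library are available. Lean on these libraries where they do the work, as an engineer would, in place of code of your own. Each camera call takes 0.05 s, during which the arm holds its last target. There are 200 camera calls.

## Task

Take the copper tin from under the rack's shelf, tip all five wooden knobs out of it into the open wooden tray, then stand the empty tin upright again on the cork mat under the shelf and let go. The tin is thin sheet: hold it with a light grip (under about 20 N), set it down gently, and leave the glue jar and screwdriver where they are.

Things in the scene. Friction and masses are not known exactly. Their poses are not given: they have to be found in the camera images.
- tin: Loose open copper tin, about 0.22 kg (varies), 62 mm wide (y), 100 mm tall, base 55 mm deep (x), sheet 3 mm. Origin: centre of the base's underside, z up, x towards its pouring side. The back wall (x = -27.5 mm) is upright; the front slopes out 30 degrees from the base edge (x = 27.5 mm) to the lip. Starts on the mat, pouring side to the robot's left (+y). Set it on the rack with under 35 N
- grip (a point): in the tin's middle, 60 mm above its base, between the flat parallel upright side walls (y = +-31 mm), the place to grip. The thin sheet dents: the two fingers' contact forces on the tin, added together, must stay under 50 N, so squeeze with 20 N or less
- lip (a point): middle of the tin's pouring lip, at (85, 0, 100) mm in the tin's frame
- rack: Fixed rack: base 170 (x) x 290 (y) x 12 mm, origin at its underside's centre, x to the robot's left; posts 20 x 18 mm at x = 20, y = +-135 mm carry a 14 mm shelf, x = -10 to 52 mm, underside 152 mm up; on its open edge (x = -10 mm) a fence board rises to 226 mm. They overhang the tin: no vertical tool fits; come from the tin's back (-x) side, tool leaning back 30 to 50 degrees
- mat (a point): centre of the top of the cork mat (110 x 110 mm) on the rack's base board, where the tin stands; at (-20, 0, 16) mm in the rack's frame, same axes. The shelf's open edge is at x = +10 mm from this point.
- tray: Fixed open wooden tray, 240 (x) x 200 (y) x 50 mm, walls and floor 8 mm; origin at the centre of its underside; x to the robot's left
- glue: Bystander: amber glue jar, 60 mm across, 85 mm tall; origin at the centre of its underside
- driver: Bystander: screwdriver lying flat, 200 mm long along its x; origin under its middle
- knob0: Round pale wooden knob, a 25 mm ball with a brass pip 8 mm across that stands 1.5 mm out of it along z, 16 g; origin at the ball's centre; starts in the tin
- knob1: Round pale wooden knob, a 25 mm ball with a brass pip 8 mm across that stands 1.5 mm out of it along z, 16 g; origin at the ball's centre; starts in the tin
- knob2: Round pale wooden knob, a 25 mm ball with a brass pip 8 mm across that stands 1.5 mm out of it along z, 16 g; origin at the ball's centre; starts in the tin
- knob3: Round pale wooden knob, a 25 mm ball with a brass pip 8 mm across that stands 1.5 mm out of it along z, 16 g; origin at the ball's centre; starts in the tin
- knob4: Round pale wooden knob, a 25 mm ball with a brass pip 8 mm across that stands 1.5 mm out of it along z, 16 g; origin at the ball's centre; starts in the tin
Mind the look-alikes: they are no part of the job. There is more than one size of the tin; the one meant has the size given above.

How it is judged:
By the outcome, as a careful person would: the job done as asked, in the order asked, and still so for the second after the job is handed in, with the robot touching nothing.
It also fails if it takes over 67 s, if anything falls off the work surface, if the arm or the gripper's body presses on something with over 40 N, if the wrist force passes 120 N, or if a joint passes its speed limit or range.

## Working session

There is one attempt and no reset: what is moved stays moved. The work goes in short steps, Python scripts to look and compute and a tool call to move; the robot and the scene stay as the last step left them, time stands still between calls to the robot, and variables do not carry over. Pictures are saved under pics/ and viewed, at most 10 in all, crops included, and the job is handed in when it is done.

Besides the shell and the picture viewer there is one more tool, called after "Request:" in YAML: its name, and indented under it one key for each argument. apply_moves: Moves the arm, as the interface text tells. Its arguments: {"type":"object","properties":{"rows":{"type":"string"},"gripper":{"type":"number"},"newtons":{"type":"number"}},"required":["rows"]}

```bash
ls; mkdir -p pics; cat > h.py <<'E'
import numpy as np,cv2,pickle
from rig import env
def grab(n):
    f=env.grab_frame(n); return f
def world(f,mask=None):
    d=f['depth']; H,W=d.shape; fl=H/2/np.tan(np.radians(f['fov_y'])/2)
    v,u=np.mgrid[:H,:W]
    p=np.stack([(u-f['cx'])/fl*d,-(v-f['cy'])/fl*d,-d,np.ones_like(d)],-1)
    return (p@np.linalg.inv(f['extrinsics']).T)[...,:3]
def save(f,n,box=None,s=1):
    im=f['pixels'][...,::-1]
    if box: im=im[box[1]:box[3],box[0]:box[2]]
    cv2.imwrite('pics/'+n,cv2.resize(im,None,fx=s,fy=s))
E
python3 - <<'E'
from h import *
for n in('top','side'):
    f=grab(n); save(f,n+'0.png'); pickle.dump(f,open(n+'.pkl','wb'))
    print({k:v for k,v in f.items() if k not in('pixels','depth')})
print(env.get_obs())
E
```

```text
pics
{'fov_y': 49.31447558454057, 'cx': 316.0510906441777, 'cy': 196.26203111449132, 'extrinsics': array([[-0.02428475, -0.99929264, -0.02871359,  0.01091403],
       [ 0.99771589, -0.02603742,  0.0623302 , -0.56716203],
       [-0.06303374, -0.02713434,  0.99764246, -1.18405889],
       [ 0.        ,  0.        ,  0.        ,  1.        ]])}
{'fov_y': 50.68370891049068, 'cx': 321.2612050371344, 'cy': 210.40803617220757, 'extrinsics': array([[-0.9884261 , -0.15129523,  0.0111176 ,  0.55754132],
       [ 0.09456023, -0.55714667,  0.8250127 , -0.12591482],
       [-0.11862635,  0.81651537,  0.56500482, -1.09033492],
       [ 0.        ,  0.        ,  0.        ,  1.        ]])}
{'time_s': 0.1, 'joint_positions': array([-1.36236849e+00,  1.31092288e-01,  1.48917199e+00, -3.59410839e-05,
        1.52303323e+00, -8.53931663e-02]), 'joint_velocities': array([-8.91538023e-04, -1.88016917e-03, -3.06537457e-03, -1.43695251e-03,
       -7.59491337e-04,  3.41022479e-05]), 'joint_efforts': array([ 1.92603453e-03, -5.61342108e+01, -4.93097270e+01,  7.71171483e-02,
        2.91712809e-02, -4.33390812e-05]), 'ee_pos': array([ 0.17366928, -0.57376294,  0.21768752]), 'tcp_rot': array([-8.49709520e-04,  9.89227560e-01,  1.46383429e-01, -7.03212322e-05]), 'wrist_force': array([-0.63661043, -0.34514252,  0.1945569 ]), 'wrist_torque': array([ 0.04879866, -0.07280291,  0.05158484]), 'grip_force': 0.0, 'finger_gap': 0.9968380777995267}
```

View pics/top0.png

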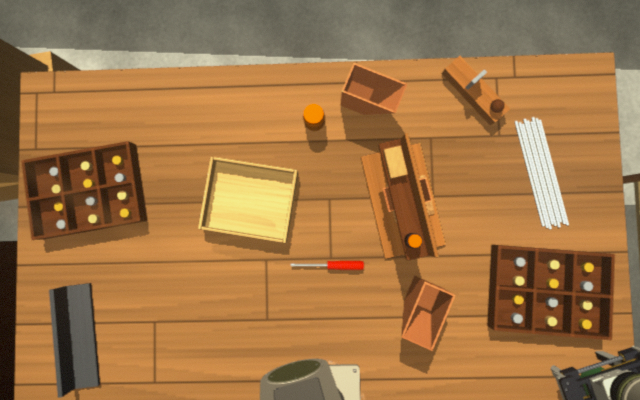

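View pics/side0.png

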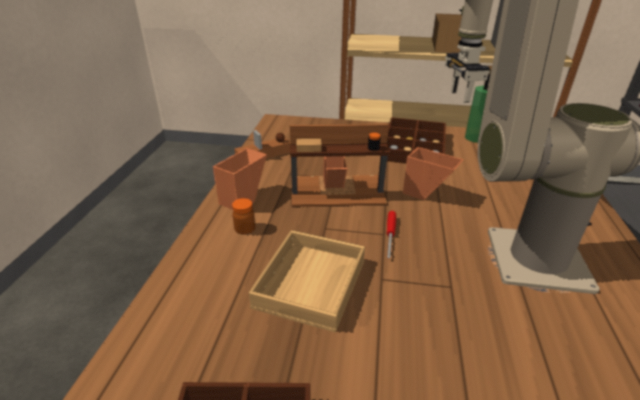

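The top view shows three copper tins: one at (373,88), one at (428,313), and one under the rack's fence at about (428,193). The tray is at (250,200), the glue jar at (314,116) and the driver at (330,266). An orange-lidded jar (415,240) and a block (396,162) sit on the shelf. I choose the tin under the shelf, at side (335,172), and will check its size.

```bash
cat > m.py <<'E'
from h import *
T=pickle.load(open('top.pkl','rb')); S=pickle.load(open('side.pkl','rb'))
P=world(T);Q=world(S)
def pr(n,p): print(n,np.round(p,3))
pr('table',[P[300,300],P[330,200],Q[260,440]])
def band(P,box,lo,hi):
    u0,v0,u1,v1=box; R=P[v0:v1,u0:u1].reshape(-1,3); return R[(R[:,2]>lo)&(R[:,2]<hi)]
def rect(n,R):
    r=cv2.minAreaRect(R[:,:2].astype(np.float32)); print(n,len(R),np.round(r[0],4),np.round(r[1],4),round(r[2],1),'z',np.round(np.percentile(R[:,2],[5,50,95]),4))
rect('base',band(P,(350,125,455,270),.004,.02))
rect('shelf',band(P,(350,125,455,270),.155,.18))
rect('fence',band(P,(350,125,455,270),.218,.24))
rect('shelfthings',band(P,(350,125,455,270),.185,.215))
rect('tray',band(P,(195,150,305,250),.042,.06))
rect('tinrim',band(P,(415,165,440,225),.1,.13))
rect('A',band(P,(335,58,410,118),.08,.2)); rect('B',band(P,(398,275,458,355),.08,.2))
rect('glue',band(P,(300,98,330,135),.07,.12))
for u in range(410,446,3): pr(u,P[193,u])
T2=cv2.resize(T['pixels'][120:280,345:460,::-1],None,fx=3.4,fy=3.4,interpolation=2)
S2=cv2.resize(S['pixels'][115:215,270:400,::-1],None,fx=3.1,fy=3.1,interpolation=2)
c=np.zeros((max(len(T2),len(S2)),T2.shape[1]+S2.shape[1],3),np.uint8);c[:len(T2),:T2.shape[1]]=T2;c[:len(S2),T2.shape[1]:]=S2
print(c.shape);cv2.imwrite('pics/crop.png',c)
E
python3 m.py
```

```text
table [[ 0.282  0.049 -0.001]
 [ 0.205  0.328 -0.003]
 [ 0.249  0.044 -0.001]]
base 3022 [ 0.5616 -0.2417] [0.2892 0.4009] 88.2 z [0.0051 0.0112 0.0159]
shelf 2207 [ 0.5463 -0.2184] [0.29   0.0562] 11.5 z [0.1618 0.1656 0.1729]
fence 516 [ 0.5525 -0.2482] [0.2897 0.0097] 11.6 z [0.2202 0.2247 0.2279]
shelfthings 997 [ 0.5466 -0.2204] [0.2875 0.0511] 11.4 z [0.1857 0.1908 0.2115]
tray 986 [0.5626 0.1806] [0.2409 0.2002] 79.6 z [0.0446 0.0489 0.053 ]
tinrim 77 [ 0.5707 -0.284 ] [0.0617 0.0172] 11.5 z [0.1028 0.1135 0.1184]
A 1202 [ 0.832  -0.1608] [0.1466 0.0828] 65.9 z [0.0837 0.1135 0.131 ]
B 1287 [ 0.2606 -0.2731] [0.0827 0.1473] 65.2 z [0.084  0.1145 0.1314]
glue 328 [ 0.7816 -0.0036] [0.0504 0.0521] 88.4 z [0.0789 0.084  0.0884]
410 [ 0.56  -0.234  0.165]
413 [ 0.56  -0.241  0.164]
416 [ 0.558 -0.243  0.192]
419 [ 0.556 -0.244  0.221]
422 [ 0.555 -0.249  0.226]
425 [ 0.565 -0.29   0.072]
428 [ 0.563 -0.291  0.103]
431 [ 0.568 -0.32   0.012]
434 [ 0.569 -0.332 -0.004]
437 [ 0.569 -0.339 -0.001]
440 [ 0.568 -0.347  0.002]
443 [ 0.568 -0.356 -0.002]
(544, 794, 3)
```

View pics/crop.png

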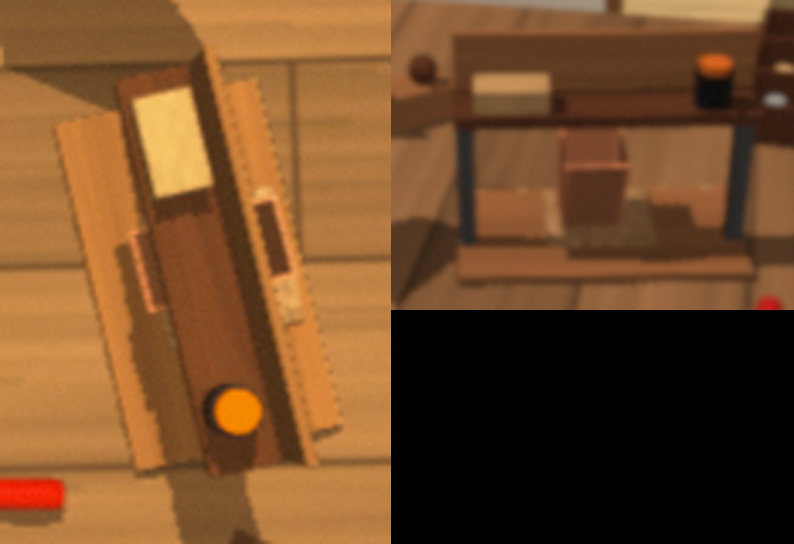

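The close crop shows the tin under the fence: back rim at crop (270,240), front lip at (148,270). It is 62 mm wide, against 83 mm for the two other tins, so it is the right one. It stands about 5 mm further back and 10 mm to the far (+x) side of the mat's centre.

```bash
cat >> h.py <<'E'
from scipy.spatial.transform import Rotation as Ro
rx=np.array([-.1994,.9799,0]); ry=np.array([-.9799,-.1994,0]); zz=np.array([0,0,1.])
RO=np.array([.5515,-.243,0])
def R0(): q=env.get_obs()['tcp_rot']; return Ro.from_quat(np.roll(q,-1))
def tool(phi,yaw=0):
    """tool leaning phi (deg) with tin yawed by yaw (deg) from rack axes"""
    f=Ro.from_euler('z',yaw,degrees=True)
    X=f.apply(rx); a=np.radians(phi); d=np.sin(a)*X-np.cos(a)*zz; y=-f.apply(ry)
    return Ro.from_matrix(np.stack([np.cross(y,d),y,d],1))
def to(p,R):
    o=env.get_obs(); dp=(np.array(p)-o['ee_pos'])/.2; rv=(R*R0().inv()).as_rotvec()/np.pi
    print('d',np.round(dp,3),'r',np.round(rv,3)); return dp,rv
def st():
    o=env.get_obs(); print('t',round(o['time_s'],2),'tcp',np.round(o['ee_pos'],4),'q',np.round(o['joint_positions'],3),'gap',round(o['finger_gap'],3),'gf',round(o['grip_force'],1),'F',np.round(o['wrist_force'],1))
E
python3 - <<'E'
from h import *
d=tool(40).as_matrix()[:,2]; g=RO-.025*rx-.0106*ry+.076*zz
print(g, g+.019*d, g-.131*d); to(g-.131*d,tool(40))
E
```

```text
[ 0.56687194 -0.26538386  0.076     ] [ 0.56443666 -0.25341629  0.06144505] [ 0.58366258 -0.34789712  0.17635256]
d [ 2.05   1.129 -0.207] r [ 0.208 -0.125  0.449]
```

Request:
apply_moves:
  rows: "0.2 0.1 0.1 0.03 -0.02 0.06;0.4 0.2 0.2 0.06 -0.04 0.12;0.6 0.3 0.3 0.09 -0.05 0.18;0.8 0.4 0.3 0.12 -0.07 0.25;1 0.5 0.3 0.15 -0.09 0.31;1 0.5 0.3 0.15 -0.09 0.31;1 0.5 0.3 0.15 -0.09 0.31;1 0.5 0.3 0.15 -0.09 0.31"
  gripper: 1
  newtons: 15

```text
time_s: 0.9
ee_pos: [0.3738, -0.4739, 0.2767]
tcp_rot: [-0.204, 0.769, 0.583, 0.167]
wrist_force: [0.1, -0.5, -0.1]
finger_gap: 0.996
grip_force: 0.0
```

```bash
python3 - <<'E'
from h import *
d=tool(40).as_matrix()[:,2]; g=RO-.025*rx-.0106*ry+.076*zz
st();to(g-.131*d,tool(40))
E
```

```text
t 0.9 tcp [ 0.3738 -0.4739  0.2767] q [-1.134  0.579  0.926  0.272  2.103 -0.778] gap 0.996 gf 0.0 F [ 0.1 -0.5 -0.1]
d [ 1.049  0.63  -0.502] r [ 0.056 -0.039  0.137]
```

Request:
apply_moves:
  rows: "0.2 0.1 -0.05 0.01 -0.01 0.03;0.4 0.2 -0.1 0.02 -0.02 0.05;0.6 0.3 -0.2 0.03 -0.02 0.08;0.8 0.4 -0.3 0.05 -0.03 0.11;1 0.6 -0.4 0.056 -0.039 0.137;1 0.63 -0.5 0.056 -0.039 0.137;1 0.63 -0.5 0.056 -0.039 0.137;1 0.63 -0.5 0.056 -0.039 0.137"

```text
time_s: 1.7
ee_pos: [0.573, -0.3483, 0.1783]
tcp_rot: [-0.264, 0.597, 0.726, 0.215]
wrist_force: [-0.3, -0.2, 1.2]
finger_gap: 1.001
grip_force: 0.0
```

```bash
python3 - <<'E'
from h import *
d=tool(40).as_matrix()[:,2]; g=RO-.025*rx-.0106*ry+.076*zz
st();to(g-.131*d,tool(40))
f=grab('wrist');save(f,'w0.png');P=world(f);pickle.dump(f,open('w.pkl','wb'))
E
```

```text
t 1.7 tcp [ 0.573  -0.3483  0.1783] q [-0.816  0.943  0.637  0.412  2.137 -0.89 ] gap 1.001 gf 0.0 F [-0.3 -0.2  1.2]
d [ 0.053  0.002 -0.01 ] r [ 0.001 -0.001  0.002]
```

View pics/w0.png

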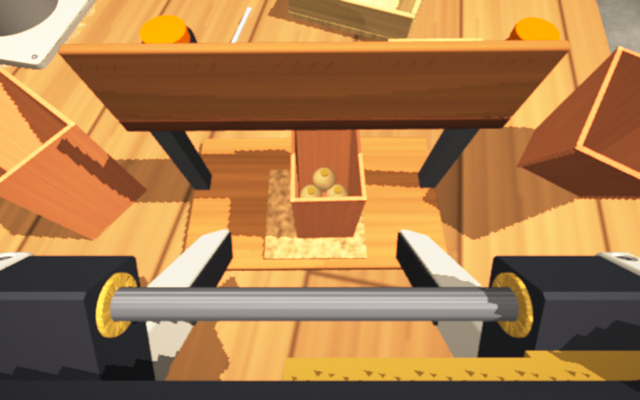

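The wrist view shows the tin with knobs inside, back rim from (292,200) to (366,200). The mat runs from x=265 to 367, and the fingers are at about 215 and 415. I'll measure the tin and mat from this close view.

```bash
python3 - <<'E'
from h import *
f=pickle.load(open('w.pkl','rb'));P=world(f)
L=np.stack([(P-RO)@rx,(P-RO)@ry,P[...,2]],-1)
sub=L[130:262,255:380].reshape(-1,3)
def s(n,m): print(n,m.sum(),np.round(np.percentile(sub[m],[1,50,99],axis=0),4).tolist())
z=sub[:,2]
s('rim',(z>.108)&(z<.122)&(sub[:,0]<-.035))
s('backwall',(z>.03)&(z<.1)&(sub[:,0]<-.042)&(abs(sub[:,1]+.01)<.03))
m=(z>.013)&(z<.022);s('mat',m)
s('board',(z<.0135)&(z>.006))
fr=L[35:60,100:540].reshape(-1,3);k=(fr[:,2]>.2)&(fr[:,2]<.24);print('fence',np.percentile(fr[k],[1,50,99],axis=0).round(4).tolist())
for v in (196,200,204): print([L[v,u].round(4).tolist() for u in (288,293,297,330,361,365,369)])
for v in (215,230,236,240,250): print([L[v,u].round(4).tolist() for u in (275,330,360)])
E
```

```text
rim 680 [[-0.0511, -0.0433, 0.1082], [-0.0497, -0.013, 0.1155], [-0.0358, 0.0179, 0.1175]]
backwall 1557 [[-0.0512, -0.0394, 0.0307], [-0.0503, -0.0109, 0.0702], [-0.0495, 0.0178, 0.0994]]
mat 4841 [[-0.0737, -0.0776, 0.013], [-0.048, 0.0265, 0.0161], [0.0778, 0.066, 0.0203]]
board 4277 [[-0.0754, -0.0829, 0.0107], [0.0135, 0.0284, 0.0123], [0.0847, 0.0717, 0.0134]]
fence [[-0.0089, -0.1276, 0.2061], [-0.007, -0.0041, 0.2252], [0.028, 0.1166, 0.2272]]
[[0.001, 0.029, 0.0163], [-0.0463, 0.0159, 0.1165], [-0.0202, 0.0159, 0.061], [-0.0109, -0.0189, 0.0408], [-0.045, -0.0407, 0.113], [-0.0467, -0.0434, 0.1165], [0.0013, -0.0664, 0.0141]]
[[-0.004, 0.0289, 0.016], [-0.0497, 0.0159, 0.116], [-0.05, 0.0125, 0.1168], [-0.0499, -0.0145, 0.1159], [-0.0494, -0.0402, 0.1146], [-0.0493, -0.0435, 0.1143], [-0.0023, -0.0667, 0.0107]]
[[-0.0097, 0.0287, 0.0174], [-0.051, 0.0161, 0.111], [-0.0508, 0.0128, 0.1104], [-0.0501, -0.0148, 0.1083], [-0.0496, -0.0412, 0.1068], [-0.0081, -0.0613, 0.0121], [-0.0082, -0.0659, 0.0125]]
[[-0.0226, 0.0433, 0.0155], [-0.0501, -0.0159, 0.0833], [-0.0497, -0.0435, 0.082]]
[[-0.041, 0.0424, 0.0164], [-0.0502, -0.0177, 0.042], [-0.0414, -0.0527, 0.0157]]
[[-0.048, 0.042, 0.0165], [-0.0504, -0.0186, 0.0225], [-0.0488, -0.0521, 0.0169]]
[[-0.0526, 0.0418, 0.0165], [-0.0527, -0.0188, 0.0156], [-0.0533, -0.0518, 0.0166]]
[[-0.0639, 0.0413, 0.0164], [-0.0646, -0.0184, 0.0175], [-0.0647, -0.051, 0.0172]]
```

```bash
python3 - <<'E'
from h import *
R=tool(40,1);d=R.as_matrix()[:,2]; g=RO-.0228*rx-.013*ry+.076*zz
for s in (-.131,-.07,-.02,.019): to(g+s*d,R)
E
```

```text
d [ 0.07   0.023 -0.018] r [ 0.002 -0.     0.008]
d [ 0.027  0.214 -0.252] r [ 0.002 -0.     0.008]
d [-0.007  0.371 -0.443] r [ 0.002 -0.     0.008]
d [-0.035  0.494 -0.593] r [ 0.002 -0.     0.008]
```

Request:
apply_moves:
  rows: "0.07 0.02 -0.02 0.002 0 0.008;0.07 0.02 -0.02 0.002 0 0.008;0.05 0.12 -0.13 0.002 0 0.008;0.027 0.214 -0.252 0.002 0 0.008;-0.007 0.371 -0.443 0.002 0 0.008;-0.035 0.494 -0.593 0.002 0 0.008;-0.035 0.494 -0.593 0.002 0 0.008;-0.035 0.494 -0.593 0.002 0 0.008"

```text
time_s: 2.55
ee_pos: [0.5661, -0.2504, 0.0612]
tcp_rot: [-0.267, 0.588, 0.733, 0.214]
wrist_force: [0.1, -0.2, 0.4]
finger_gap: 0.999
grip_force: 0.0
```

```bash
python3 - <<'E'
from h import *
R=tool(40,1);d=R.as_matrix()[:,2]; g=RO-.0228*rx-.013*ry+.076*zz
st();to(g+.019*d,R)
f=grab('wrist');save(f,'w1.png')
E
```

```text
t 2.55 tcp [ 0.5661 -0.2504  0.0612] q [-0.732  0.833  1.026  0.4    1.86  -0.951] gap 0.999 gf 0.0 F [ 0.1 -0.2  0.4]
d [ 0.    -0.002  0.001] r [-0. -0. -0.]
```

View pics/w1.png

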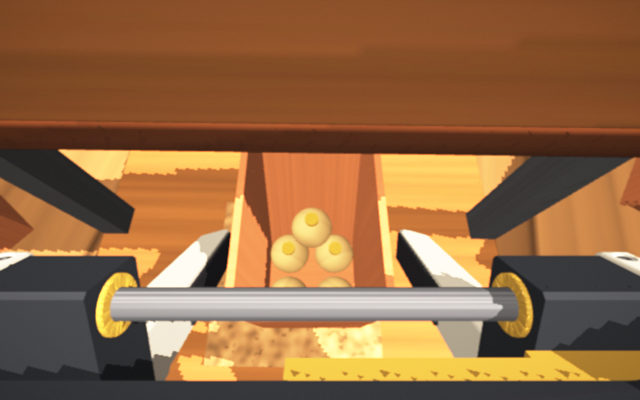

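The tin's side walls (240 and 384) lie between the fingers (230 and 400), and all five knobs are visible. Closing lightly.

Request:
apply_moves:
  rows: "0 0 0 0 0 0;0 0 0 0 0 0;0 0 0 0 0 0;0 0 0 0 0 0;0 0 0 0 0 0;0 0 0 0 0 0;0 0 0 0 0 0;0 0 0 0 0 0"
  gripper: -1
  newtons: 14

```text
time_s: 3.4
ee_pos: [0.5666, -0.25, 0.0604]
tcp_rot: [-0.267, 0.588, 0.733, 0.214]
wrist_force: [-4.6, -4.0, 5.5]
finger_gap: 0.669
grip_force: 14.0
```

```bash
python3 - <<'E'
from h import *
st()
E
```

```text
t 3.4 tcp [ 0.5666 -0.25    0.0604] q [-0.731  0.834  1.025  0.4    1.859 -0.951] gap 0.669 gf 14.0 F [-4.6 -4.   5.5]
```

Request:
apply_moves:
  rows: "0 0 0.02 0 0 0;0 0 0.06 0 0 0;0.01 -0.05 0.07 0 0 0;0.03 -0.15 0.07 0 0 0;0.05 -0.25 0.07 0 0 0;0.07 -0.35 0.07 0 0 0;0.09 -0.45 0.07 0 0 0;0.11 -0.54 0.07 0 0 0"

```text
time_s: 4.2
ee_pos: [0.5891, -0.358, 0.074]
tcp_rot: [-0.267, 0.587, 0.733, 0.214]
wrist_force: [0.5, -0.1, -3.2]
finger_gap: 0.667
grip_force: 14.0
```

```bash
python3 - <<'E'
from h import *
st()
E
```

```text
t 4.2 tcp [ 0.5891 -0.358   0.074 ] q [-0.806  1.108  0.57   0.387  2.056 -0.949] gap 0.667 gf 14.0 F [ 0.5 -0.1 -3.2]
```

```bash
cat > k.py <<'E'
from h import *
from scipy.optimize import least_squares
D=[([-1.362,.131,1.489,0,1.523,-.085],(.1737,-.5738,.2177)),([-1.134,.579,.926,.272,2.103,-.778],(.3738,-.4739,.2767)),([-.816,.943,.637,.412,2.137,-.89],(.573,-.3483,.1783)),([-.732,.833,1.026,.4,1.86,-.951],(.5661,-.2504,.0612)),([-.806,1.108,.57,.387,2.056,-.949],(.5891,-.358,.074))]
def fk(q,p,s4=1,s6=1):
    h,a,L2,e,L3,L6=p
    A=Ro.from_euler('z',q[0]);t=np.array([0,0,h])+A.apply([a,0,0])
    A=A*Ro.from_euler('y',q[1]);t=t+A.apply([0,0,L2])
    A=A*Ro.from_euler('y',q[2]);t=t+A.apply([e,0,L3])
    A=A*Ro.from_euler('z',s4*q[3])*Ro.from_euler('y',q[4]);t=t+A.apply([0,0,L6])
    return t,A*Ro.from_euler('z',s6*q[5])
best=None
for s4 in(1,-1):
    r=least_squares(lambda p:np.concatenate([fk(q,p,s4)[0]-t for q,t in D]),[.35,0,.4,0,.4,.2])
    if best is None or r.cost<best[0]: best=(r.cost,r.x,s4)
C,PP,S4=best
lo=np.array([-2.96,-.89,.02,-1.34,0,-2.66]);hi=np.array([2.96,2.26,2.5,4.48,2.73,2.66])
q5=np.array(D[4][0])
# tool offset about z and sign of q6 from pose 1 and 5
def off(q,R,s6): return (fk(q,PP,S4,s6)[1].inv()*R).as_rotvec()
R1=Ro.from_quat([.98923,.14638,0,-.00085]);R5=Ro.from_quat([.587,.733,.214,-.267])
O=None
for s6 in(1,-1):
    a,b=off(D[0][0],R1,s6),off(D[4][0],R5,s6)
    if np.allclose(Ro.from_rotvec(a).as_matrix(),Ro.from_rotvec(b).as_matrix(),atol=.03): S6,O=s6,Ro.from_rotvec(a)
def FK(q): t,A=fk(q,PP,S4,S6); return t,A*O
def ik(p,R,q0):
    def f(q):
        t,A=FK(q); return np.r_[(t-p)*10,(A.inv()*R).as_rotvec()]
    r=least_squares(f,np.clip(q0,lo+.01,hi-.01),bounds=(lo+.005,hi-.005)); return r.x,np.abs(r.fun).max()
if __name__=='__main__':
    print(C,PP.round(4),S4,S6,O.as_rotvec().round(3))
    for yaw in (0,30,60,90,-30,-60,-90,-120):
        u=Ro.from_euler('z',yaw,degrees=True).apply(rx); q=q5; out=[]
        for th in (0,30,60,90,110,120):
            a=np.radians(th); lipf=.085*np.cos(a)+.04*np.sin(a); lipu=-.085*np.sin(a)+.04*np.cos(a)
            g=np.array([.5626,.1806,.11])-lipf*u-lipu*zz
            if th<90: g[2]+=.15*(1-th/90)
            R=tool(40-th,yaw); p=g+.019*R.as_matrix()[:,2]
            if th==0: q=np.r_[.2,.6,.9,q[3:]]
            q,e=ik(p,R,q); out.append((th,round(e,3)))
        print(yaw,out,q.round(2))
E
python3 k.py
```

```text
0.0018231041422072766 [0.3766 0.0072 0.4622 0.0665 0.5481 0.5215] 1 1 [0.    0.    1.571]
0 [(0, np.float64(0.0)), (30, np.float64(0.0)), (60, np.float64(0.0)), (90, np.float64(0.0)), (110, np.float64(0.0)), (120, np.float64(0.0))] [ 0.97  0.97  1.16 -0.95  2.08  0.8 ]
30 [(0, np.float64(0.0)), (30, np.float64(0.0)), (60, np.float64(0.0)), (90, np.float64(0.0)), (110, np.float64(0.0)), (120, np.float64(0.0))] [ 1.18  0.65  1.76 -1.11  1.73  0.92]
60 [(0, np.float64(0.0)), (30, np.float64(0.0)), (60, np.float64(0.0)), (90, np.float64(0.0)), (110, np.float64(0.02)), (120, np.float64(0.081))] [ 1.3   0.33  2.25 -1.34  1.46  0.99]
90 [(0, np.float64(0.013)), (30, np.float64(0.0)), (60, np.float64(0.0)), (90, np.float64(0.0)), (110, np.float64(0.264)), (120, np.float64(0.315))] [ 1.17 -0.26  2.49 -1.34  1.1   0.43]
-30 [(0, np.float64(0.0)), (30, np.float64(0.0)), (60, np.float64(0.0)), (90, np.float64(0.0)), (110, np.float64(0.0)), (120, np.float64(0.0))] [ 0.74  1.35  0.45 -0.92  2.49  0.66]
-60 [(0, np.float64(0.0)), (30, np.float64(0.0)), (60, np.float64(0.0)), (90, np.float64(0.0)), (110, np.float64(0.048)), (120, np.float64(0.167))] [ 0.57  1.49  0.03 -0.8   2.72  0.75]
-90 [(0, np.float64(0.015)), (30, np.float64(0.0)), (60, np.float64(0.0)), (90, np.float64(0.0)), (110, np.float64(0.154)), (120, np.float64(0.348))] [0.22 1.39 0.06 0.25 2.72 1.83]
-120 [(0, np.float64(0.163)), (30, np.float64(0.0)), (60, np.float64(0.0)), (90, np.float64(0.0)), (110, np.float64(0.0)), (120, np.float64(0.073))] [-0.01  1.55  0.03  1.01  2.7   2.61]
```

Request:
apply_moves:
  rows: "0 0 0.1 0 0 0;0 0 0.22 0 0 0;0 0 0.36 0 0 0;0 0 0.5 0 0 0;0 0 0.64 0 0 0;0 0 0.78 0 0 0;0 0 0.9 0 0 0;0 0 1 0 0 0"

```text
time_s: 5.0
ee_pos: [0.5891, -0.3566, 0.2778]
tcp_rot: [-0.266, 0.587, 0.734, 0.214]
wrist_force: [0.1, -0.6, -2.7]
finger_gap: 0.668
grip_force: 14.0
```

Request:
apply_moves:
  rows: "0 0 0.1 0 0 0;0 0.05 0.22 0 0 0;0 0.15 0.32 0 0 0;0 0.3 0.38 0 0 0;0 0.47 0.4 0 0 0;0 0.65 0.4 0 0 0;0 0.82 0.4 0 0 0;0 0.95 0.4 0 0 0"

```text
time_s: 5.8
ee_pos: [0.5884, -0.1642, 0.3561]
tcp_rot: [-0.267, 0.586, 0.734, 0.214]
wrist_force: [0.6, 0.2, -2.6]
finger_gap: 0.669
grip_force: 14.0
```

```bash
python3 - <<'E'
from h import *
st(); f=grab('wrist');save(f,'w2.png')
to([.5776,.079,.345],tool(40,1)); 
E
```

```text
t 5.8 tcp [ 0.5884 -0.1642  0.3561] q [-0.626  0.566  0.865  0.552  2.193 -0.633] gap 0.669 gf 14.0 F [ 0.6  0.2 -2.6]
d [-0.056  1.199 -0.059] r [-0.     0.001 -0.002]
```

Request:
apply_moves:
  rows: "0 0.12 0 0 0 0;0 0.28 0 0 0 0;-0.01 0.44 0 0 0 0;-0.02 0.6 0 0 0 0;-0.03 0.76 0 0 0 0;-0.04 0.88 0 0 0 0;-0.05 0.97 0 0 0 0;-0.05 1 0 0 0 0"

```text
time_s: 6.65
ee_pos: [0.5781, 0.0345, 0.3553]
tcp_rot: [-0.267, 0.586, 0.734, 0.214]
wrist_force: [-0.2, -0.8, -2.0]
finger_gap: 0.672
grip_force: 14.0
```

```bash
cat >> h.py <<'E'
def pour(th,L,yaw=1):
    a=np.radians(th);u=Ro.from_euler('z',yaw,degrees=True).apply(rx)
    g=np.array(L)-(.085*np.cos(a)+.04*np.sin(a))*u-(-.085*np.sin(a)+.04*np.cos(a))*zz
    R=tool(40-th,yaw); return g+.019*R.as_matrix()[:,2],R
E
python3 - <<'E'
from h import *
st()
for th,z in ((10,.36),(20,.33),(30,.3),(40,.25),(45,.22)): to(*pour(th,[.5626,.15,z]))
print();to(*pour(45,[.5626,.15,.12]))
E
```

```text
t 6.65 tcp [0.5781 0.0345 0.3553] q [-0.387  0.288  1.222  0.618  1.997 -0.454] gap 0.672 gf 14.0 F [-0.2 -0.8 -2. ]
d [ 0.01   0.181 -0.182] r [-0.054 -0.012 -0.001]
d [ 0.017  0.152 -0.258] r [-0.109 -0.024 -0.001]
d [ 0.02   0.137 -0.331] r [-0.163 -0.036 -0.001]
d [ 0.021  0.134 -0.501] r [-0.217 -0.048 -0.001]
d [ 0.02   0.138 -0.612] r [-0.244 -0.054 -0.001]

d [ 0.02   0.138 -1.112] r [-0.244 -0.054 -0.001]
```

Request:
apply_moves:
  rows: "0.01 0.08 -0.07 -0.03 -0.006 0;0.01 0.15 -0.13 -0.06 -0.013 0;0.015 0.15 -0.2 -0.1 -0.022 0;0.02 0.14 -0.28 -0.14 -0.031 0;0.02 0.14 -0.37 -0.18 -0.04 0;0.02 0.13 -0.48 -0.21 -0.047 0;0.02 0.14 -0.58 -0.235 -0.052 0;0.02 0.14 -0.61 -0.244 -0.054 0"

```text
time_s: 7.45
ee_pos: [0.5812, 0.0616, 0.2297]
tcp_rot: [0.032, 0.624, 0.78, -0.029]
wrist_force: [-0.5, 0.5, -2.7]
finger_gap: 0.669
grip_force: 14.0
```

```bash
python3 - <<'E'
from h import *
st()
for th,z in ((45,.17),(46,.12),(52,.115),(58,.115),(64,.115),(69,.115),(74,.115),(78,.115)): to(*pour(th,[.5626,.15,z]))
E
```

```text
t 7.45 tcp [0.5812 0.0616 0.2297] q [ 0.074  0.082  1.522 -0.087  1.53  -0.144] gap 0.669 gf 14.0 F [-0.5  0.5 -2.7]
d [ 0.005  0.003 -0.234] r [ 0.    -0.002 -0.001]
d [ 0.004  0.004 -0.476] r [-0.005 -0.003 -0.001]
d [ 0.002  0.014 -0.455] r [-0.038 -0.01  -0.001]
d [-0.001  0.028 -0.41 ] r [-0.07  -0.017 -0.001]
d [-0.005  0.047 -0.366] r [-0.103 -0.025 -0.001]
d [-0.01   0.066 -0.332] r [-0.13  -0.031 -0.   ]
d [-0.014  0.088 -0.299] r [-0.157 -0.037 -0.   ]
d [-0.019  0.108 -0.274] r [-0.179 -0.042 -0.   ]
```

Request:
apply_moves:
  rows: "0 0 -0.12 0 0 0;0 0 -0.26 0 0 0;0 0 -0.4 -0.005 -0.003 0;0 0.01 -0.46 -0.02 -0.006 0;0 0.014 -0.455 -0.038 -0.01 0;0 0.028 -0.41 -0.07 -0.017 0;-0.005 0.047 -0.366 -0.103 -0.025 0;-0.01 0.066 -0.332 -0.13 -0.031 0"

```text
time_s: 8.25
ee_pos: [0.5814, 0.0735, 0.1672]
tcp_rot: [0.198, 0.607, 0.754, -0.155]
wrist_force: [-0.4, -0.1, -4.2]
finger_gap: 0.665
grip_force: 14.0
```

```bash
python3 - <<'E'
from h import *
st()
for th,z in ((74,.115),(79,.115),(84,.11),(89,.11),(94,.11),(99,.11),(104,.11),(109,.11)): to(*pour(th,[.5626,.15,z]))
E
```

```text
t 8.25 tcp [0.5814 0.0735 0.1672] q [ 0.351  0.186  1.611 -0.509  1.433  0.229] gap 0.665 gf 14.0 F [-0.4 -0.1 -4.2]
d [-0.016  0.029  0.014] r [-0.027 -0.004  0.   ]
d [-0.021  0.053  0.044] r [-0.054 -0.01   0.   ]
d [-0.027  0.081  0.047] r [-0.081 -0.016 -0.   ]
d [-0.034  0.11   0.073] r [-0.108 -0.022 -0.   ]
d [-0.041  0.142  0.096] r [-0.135 -0.028 -0.   ]
d [-0.048  0.175  0.116] r [-0.163 -0.034 -0.   ]
d [-0.056  0.21   0.133] r [-0.19 -0.04 -0.  ]
d [-0.064  0.247  0.147] r [-0.217 -0.046 -0.   ]
```

Request:
apply_moves:
  rows: "-0.016 0.029 0.014 -0.027 -0.005 0;-0.02 0.05 0.044 -0.054 -0.01 0;-0.027 0.08 0.05 -0.081 -0.016 0;-0.034 0.11 0.073 -0.108 -0.022 0;-0.04 0.142 0.096 -0.135 -0.028 0;-0.048 0.175 0.116 -0.163 -0.034 0;-0.056 0.21 0.133 -0.19 -0.04 0;-0.064 0.247 0.147 -0.217 -0.046 0"

```text
time_s: 9.05
ee_pos: [0.5683, 0.1231, 0.1957]
tcp_rot: [0.441, 0.516, 0.643, -0.356]
wrist_force: [1.0, -0.5, -1.9]
finger_gap: 0.67
grip_force: 14.0
```

Request:
apply_moves:
  rows: "0 0 0 0 0 0;0 0 0 0 0 0;0 0 0 0 0 0;0 0 0 0 0 0;0 0 0 0 0 0;0 0 0 0 0 0;0 0 0 0 0 0;0 0 0 0 0 0"

```text
time_s: 9.85
ee_pos: [0.568, 0.1231, 0.1952]
tcp_rot: [0.441, 0.515, 0.644, -0.355]
wrist_force: [0.8, -0.3, -2.2]
finger_gap: 0.665
grip_force: 14.0
```

```bash
python3 - <<'E'
from h import *
st(); T=grab('top');S=grab('side')
a=cv2.resize(T['pixels'][130:270,180:320],(560,560))[...,::-1];cv2.imwrite('pics/p1.png',a[:, :])
b=cv2.resize(S['pixels'][200:340,200:420],(660,420))[...,::-1];cv2.imwrite('pics/p2.png',b)
c=np.zeros((400,780,3),np.uint8);c[:380,:380]=cv2.resize(a,(380,380));c[:255,380:]=cv2.resize(b,(400,255));cv2.imwrite('pics/p.png',c)
E
```

```text
t 9.85 tcp [0.568  0.1231 0.1952] q [ 0.684  0.584  1.434 -1.025  1.794  0.594] gap 0.665 gf 14.0 F [ 0.8 -0.3 -2.2]
```

View pics/p.png

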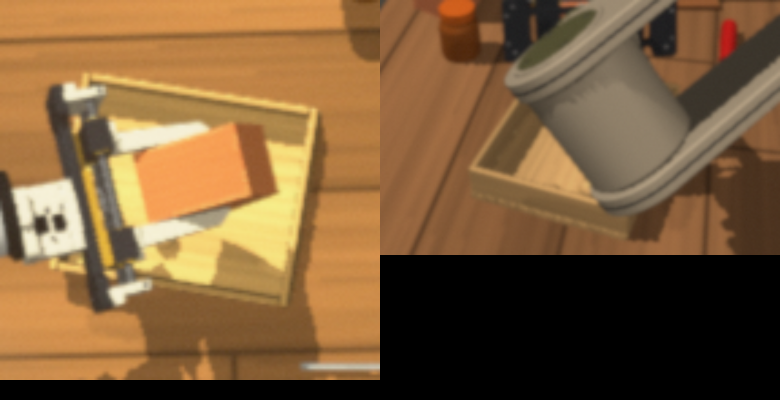

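The tray (top crop 80–315, 75–300) is still mostly hidden by the gripper and tin, so the knobs cannot be counted yet. I'll tip a little further, then tilt back and lift to look.

```bash
python3 - <<'E'
from h import *
for th,z in ((112,.11),(116,.11),(80,.12),(60,.2),(45,.26)): to(*pour(th,[.5626,.15,z]))
E
```

```text
d [-0.001  0.021  0.015] r [-0.017 -0.005 -0.001]
d [-0.008  0.051  0.022] r [-0.038 -0.01  -0.001]
d [ 0.045 -0.189 -0.064] r [ 0.157  0.034 -0.001]
d [ 0.064 -0.274  0.204] r [ 0.265  0.058 -0.001]
d [ 0.071 -0.305  0.39 ] r [ 0.347  0.076 -0.001]
```

Request:
apply_moves:
  rows: "0 0.021 0.03 -0.017 -0.005 0;-0.008 0.051 0.05 -0.038 -0.01 0;-0.008 0.051 0.03 -0.038 -0.01 0;-0.008 0.051 0.06 -0.038 -0.01 0;-0.008 0.051 0.03 -0.038 -0.01 0;0 0.02 0.03 -0.017 -0.005 0;0 0.02 0.1 0 0 0;0.02 -0.07 0.2 0.04 0.009 0"

```text
time_s: 10.75
ee_pos: [0.5706, 0.1098, 0.2311]
tcp_rot: [0.396, 0.534, 0.674, -0.322]
wrist_force: [1.2, -0.8, -2.0]
finger_gap: 0.663
grip_force: 14.0
```

```bash
python3 - <<'E'
from h import *
st(); 
for th,z in ((95,.15),(80,.2),(60,.25),(50,.28)): to(*pour(th,[.5626,.15,z]))
E
```

```text
t 10.75 tcp [0.5706 0.1098 0.2311] q [ 0.638  0.439  1.468 -0.953  1.752  0.49 ] gap 0.663 gf 14.0 F [ 1.2 -0.8 -2. ]
d [ 0.012 -0.034 -0.019] r [ 0.036  0.004 -0.002]
d [ 0.032 -0.123  0.155] r [ 0.117  0.023 -0.002]
d [ 0.051 -0.207  0.273] r [ 0.225  0.047 -0.003]
d [ 0.056 -0.232  0.348] r [ 0.279  0.059 -0.003]
```

Request:
apply_moves:
  rows: "0.01 -0.04 0.08 0.04 0.008 0;0.02 -0.1 0.18 0.08 0.017 0;0.03 -0.2 0.3 0.12 0.026 0;0.04 -0.34 0.42 0.16 0.035 0;0.05 -0.5 0.54 0.2 0.044 0;0.05 -0.66 0.62 0.24 0.053 0;0.05 -0.8 0.65 0.28 0.06 0;0.05 -0.9 0.65 0.306 0.065 0"

```text
time_s: 11.55
ee_pos: [0.5823, -0.0741, 0.3695]
tcp_rot: [0.04, 0.626, 0.778, -0.022]
wrist_force: [0.2, -0.0, -3.4]
finger_gap: 0.664
grip_force: 14.0
```

```bash
python3 - <<'E'
from h import *
st(); T=grab('top');W=grab('wrist');S=grab('side')
a=cv2.resize(T['pixels'][140:260,190:330],(420,360))[...,::-1]
b=cv2.resize(W['pixels'],(380,238))[...,::-1]
s=cv2.resize(S['pixels'][220:340,240:380],(380,326))[...,::-1]
c=np.zeros((564,800,3),np.uint8);c[:360,:420]=a;c[:238,420:]=b;c[238:,420:]=s;cv2.imwrite('pics/q.png',c)
E
```

```text
t 11.55 tcp [ 0.5823 -0.0741  0.3695] q [-0.164  0.041  1.314 -0.079  1.739 -0.394] gap 0.664 gf 14.0 F [ 0.2 -0.  -3.4]
```

View pics/q.png

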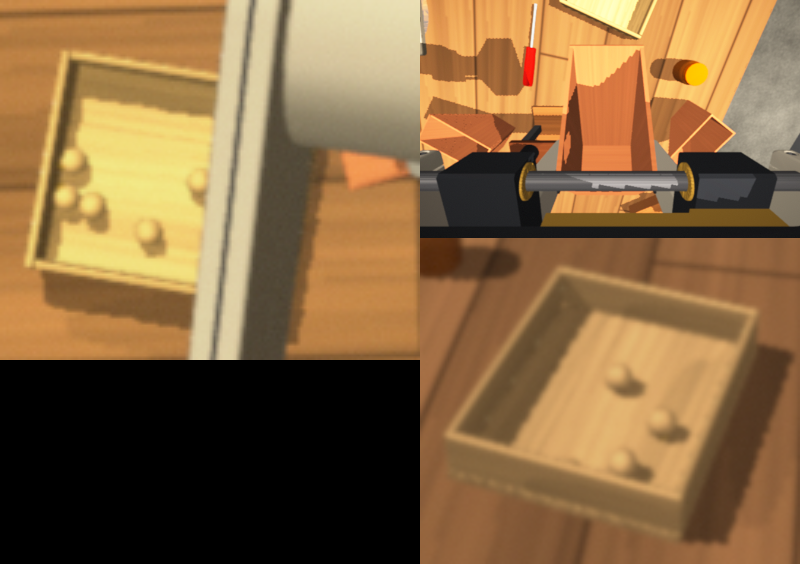

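All five knobs lie in the tray, at top crop (73,160), (65,198), (92,206), (150,232) and (200,183). The wrist view shows the tin empty. I'll carry it back behind the rack.

```bash
python3 - <<'E'
from h import *
R=tool(40,0); to([.587,-.19,.36],R); to([.589,-.365,.36],R)
E
```

```text
d [ 0.027 -0.577 -0.029] r [ 0.246  0.054 -0.002]
d [ 0.037 -1.452 -0.029] r [ 0.246  0.054 -0.002]
```

Request:
apply_moves:
  rows: "0 -0.08 0 0.035 0.008 0;0 -0.2 0 0.07 0.015 0;0.01 -0.34 0 0.11 0.024 0;0.02 -0.48 0 0.15 0.033 -0.001;0.03 -0.62 0 0.18 0.04 -0.001;0.03 -0.76 0 0.21 0.046 -0.002;0.03 -0.88 0 0.235 0.051 -0.002;0.03 -1 0 0.246 0.054 -0.002"

```text
time_s: 12.5
ee_pos: [0.5879, -0.2713, 0.3628]
tcp_rot: [-0.268, 0.591, 0.729, 0.218]
wrist_force: [0.6, -1.0, -2.8]
finger_gap: 0.666
grip_force: 14.0
```

Request:
apply_moves:
  rows: "0.01 -0.1 0 0 0 0;0.01 -0.25 0 0 0 0;0.01 -0.4 -0.02 0 0 0;0.01 -0.5 -0.1 0 0 0;0.01 -0.5 -0.25 0 0 0;0.01 -0.5 -0.42 0 0 0;0.01 -0.5 -0.58 0 0 0;0.01 -0.5 -0.7 0 0 0"

```text
time_s: 13.3
ee_pos: [0.5905, -0.3688, 0.2217]
tcp_rot: [-0.267, 0.591, 0.73, 0.217]
wrist_force: [0.6, 0.3, -2.0]
finger_gap: 0.665
grip_force: 14.0
```

```bash
python3 - <<'E'
from h import *
st(); R=tool(40,0); P0=np.array([.5666,-.25,.0604])+.0018*rx+.010*ry; print(P0)
to(P0,R); to(P0-.12*rx+.014*zz,R)
W=grab('wrist');pickle.dump(W,open('w3.pkl','wb'));P=world(W);L=np.stack([(P-RO)@rx,(P-RO)@ry,P[...,2]],-1)
save(W,'w3.png'); o=env.get_obs()['ee_pos']-RO;print('tcp rack',o@rx,o@ry,o[2])
E
```

```text
t 13.3 tcp [ 0.5905 -0.3688  0.2217] q [-0.817  1.075  0.356  0.459  2.282 -0.826] gap 0.665 gf 14.0 F [ 0.6  0.3 -2. ]
[ 0.55644208 -0.25023018  0.0604    ]
d [-0.17   0.593 -0.806] r [-0.001  0.    -0.003]
d [-0.051  0.005 -0.736] r [-0.001  0.    -0.003]
tcp rack -0.1303323971032399 -0.01270908743028775 0.21753057685248056
```

View pics/w3.png

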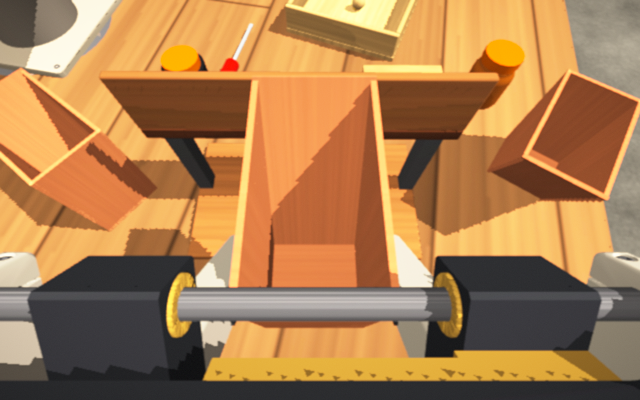

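The wrist view shows the tin empty and held square, its rims from (255,85) to (237,260) on the left and (375,85) to (393,260) on the right. I'll check how upright it is by fitting planes to its inner floor and sloped front wall.

```bash
python3 - <<'E'
from h import *
W=pickle.load(open('w3.pkl','rb'));P=world(W);L=np.stack([(P-RO)@rx,(P-RO)@ry,P[...,2]],-1)
def pl(n,v0,v1,u0,u1):
    X=L[v0:v1,u0:u1].reshape(-1,3);c=X.mean(0);n_=np.linalg.svd(X-c)[2][2];n_*=np.sign(n_[2]) ;print(n,c.round(4),n_.round(3),'tilt xz',np.degrees(np.arctan2(n_[0],n_[2])).round(1),'yz',np.degrees(np.arctan2(n_[1],n_[2])).round(1))
pl('floor',252,280,282,350); pl('front',100,225,285,350)
for v in (100,150,200):
    r=[L[v,u] for u in range(225,265)];i=np.argmax([x[2] for x in r]);s=[L[v,u] for u in range(365,400)];j=np.argmax([x[2] for x in s]);print(v,r[i].round(4),s[j].round(4))
E
```

```text
floor [-0.1322 -0.0153  0.1824] [0.965 0.008 0.261] tilt xz 74.9 yz 1.8
front [-0.0861 -0.0156  0.2369] [-0.919 -0.042  0.393] tilt xz -66.8 yz -6.0
100 [-0.0752  0.0166  0.2779] [-0.075  -0.0419  0.2783]
150 [-0.1043  0.0155  0.2786] [-0.1822 -0.0142  0.3952]
200 [-0.128   0.0166  0.2777] [-0.1277 -0.0446  0.2783]
```

The rims are level, at z=.278 both front and back, so the tin is upright in the grip. Lowering it behind the rack, then in under the shelf.

```bash
python3 - <<'E'
from h import *
st(); R=tool(40,0); P0=np.array([.5666,-.25,.0604])+.0018*rx+.010*ry
to(P0-.12*rx+.012*zz,R)
E
```

```text
t 13.35 tcp [ 0.5899 -0.3682  0.2175] q [-0.817  1.078  0.361  0.458  2.279 -0.827] gap 0.664 gf 14.0 F [-1.1  0.7 -6. ]
d [-0.048  0.002 -0.726] r [-0.002 -0.001 -0.002]
```

Request:
apply_moves:
  rows: "-0.01 0 -0.1 0 0 0;-0.02 0 -0.22 0 0 0;-0.04 0 -0.36 0 0 0;-0.048 0 -0.5 0 0 0;-0.048 0 -0.62 0 0 0;-0.048 0.002 -0.7 0 0 0;-0.048 0.002 -0.72 0 0 0;-0.048 0.002 -0.72 0 0 0"

```text
time_s: 14.15
ee_pos: [0.5807, -0.3698, 0.0811]
tcp_rot: [-0.265, 0.591, 0.73, 0.218]
wrist_force: [0.3, -0.7, -1.7]
finger_gap: 0.667
grip_force: 14.0
```

```bash
python3 - <<'E'
from h import *
st(); R=tool(40,0); P0=np.array([.5666,-.25,.0604])+.0018*rx+.010*ry
to(P0-.12*rx+.012*zz,R);to(P0+.012*zz,R)
W=grab('wrist');P=world(W);L=np.stack([(P-RO)@rx,(P-RO)@ry,P[...,2]],-1)
for v in range(90,270,15): 
    r=L[v,225:275];i=r[:,2].argmax();print(v,225+i,r[i].round(4),end=' ')
    m=L[v,290:340];print(m[25].round(4))
E
```

```text
t 14.15 tcp [ 0.5807 -0.3698  0.0811] q [-0.826  1.102  0.566  0.387  2.066 -0.955] gap 0.667 gf 14.0 F [ 0.3 -0.7 -1.7]
d [-0.002  0.01  -0.044] r [-0.001  0.001 -0.002]
d [-0.122  0.598 -0.044] r [-0.001  0.001 -0.002]
90 254 [-0.0686  0.0254  0.1379] [-0.0638 -0.0042  0.1333]
105 249 [-0.0779  0.027   0.1379] [-0.0673 -0.0043  0.1263]
120 266 [-0.1811 -0.0039  0.2547] [-0.0709 -0.0044  0.1188]
135 234 [-0.1811 -0.0039  0.2547] [-0.0758 -0.0044  0.1121]
150 270 [-0.1811 -0.0039  0.2547] [-0.0804 -0.0045  0.1044]
165 225 [-0.1811 -0.0039  0.2547] [-0.0846 -0.0046  0.095 ]
180 261 [-0.1811 -0.0039  0.2547] [-0.0902 -0.0047  0.0869]
195 232 [-0.1811 -0.0039  0.2547] [-0.095  -0.0048  0.0761]
210 228 [-0.1811 -0.0039  0.2547] [-0.1013 -0.0049  0.0668]
225 242 [-0.1385  0.0238  0.1388] [-0.1076 -0.0051  0.0561]
240 237 [-0.1441  0.0254  0.1374] [-0.1144 -0.0052  0.0449]
255 239 [-0.1501  0.0239  0.1379] [-0.1237 -0.0053  0.0402]
```

Request:
apply_moves:
  rows: "-0.001 0.01 -0.03 0 0 -0.002;-0.02 0.09 -0.044 0 0 -0.002;-0.04 0.2 -0.044 0 0 -0.002;-0.065 0.32 -0.044 0 0 -0.002;-0.09 0.44 -0.044 0 0 -0.002;-0.11 0.54 -0.044 0 0 -0.002;-0.122 0.598 -0.044 0 0 -0.002;-0.122 0.598 -0.044 0 0 -0.002"

```text
time_s: 15.0
ee_pos: [0.5563, -0.2498, 0.0736]
tcp_rot: [-0.264, 0.593, 0.729, 0.219]
wrist_force: [1.0, -0.4, -1.9]
finger_gap: 0.669
grip_force: 14.0
```

```bash
python3 - <<'E'
from h import *
st(); R=tool(40,0); P0=np.array([.5666,-.25,.0604])+.0018*rx+.010*ry
to(P0,R)
E
```

```text
t 15.0 tcp [ 0.5563 -0.2498  0.0736] q [-0.746  0.787  1.072  0.406  1.856 -0.951] gap 0.669 gf 14.0 F [ 1.  -0.4 -1.9]
d [ 0.001 -0.002 -0.066] r [-0.001  0.002 -0.   ]
```

Request:
apply_moves:
  rows: "0 0 -0.01 0 0 0;0 0 -0.02 0 0 0;0 0 -0.03 0 0 0;0 0 -0.037 0 0 0;0 0 -0.043 0 0 0;0 0 -0.048 0 0 0;0 0 -0.05 0 0 0;0 0 -0.05 0 0 0"

```text
time_s: 15.8
ee_pos: [0.5559, -0.2509, 0.0621]
tcp_rot: [-0.264, 0.594, 0.728, 0.219]
wrist_force: [0.4, -0.1, -2.5]
finger_gap: 0.668
grip_force: 14.0
```

Request:
apply_moves:
  rows: "0 0 -0.003 0 0 0;0 0 -0.005 0 0 0;0 0 -0.007 0 0 0;0 0 -0.009 0 0 0;0 0 -0.01 0 0 0;0 0 -0.01 0 0 0;0 0 -0.01 0 0 0;0 0 -0.01 0 0 0"

```text
time_s: 16.6
ee_pos: [0.556, -0.2509, 0.0605]
tcp_rot: [-0.264, 0.594, 0.728, 0.219]
wrist_force: [-0.0, 0.5, 2.2]
finger_gap: 0.667
grip_force: 14.0
```

It has touched down: wrist force went from -2.5 to +2.2 N. Releasing.

Request:
apply_moves:
  rows: "0 0 0 0 0 0;0 0 0 0 0 0;0 0 0 0 0 0;0 0 0 0 0 0;0 0 0 0 0 0;0 0 0 0 0 0;0 0 0 0 0 0;0 0 0 0 0 0"
  gripper: 1

```text
time_s: 17.4
ee_pos: [0.556, -0.2509, 0.0602]
tcp_rot: [-0.264, 0.594, 0.728, 0.219]
wrist_force: [-0.1, -0.6, -0.7]
finger_gap: 1.001
grip_force: 0.0
```

```bash
python3 - <<'E'
from h import *
st(); R=R0();d=R.as_matrix()[:,2];print((-d*.15/.2).round(3))
E
```

```text
t 17.4 tcp [ 0.556  -0.2509  0.0602] q [-0.748  0.804  1.072  0.404  1.841 -0.958] gap 1.001 gf 0.0 F [-0.1 -0.6 -0.7]
[ 0.094 -0.474  0.573]
```

Request:
apply_moves:
  rows: "0.005 -0.03 0.036 0 0 0;0.013 -0.07 0.085 0 0 0;0.026 -0.13 0.157 0 0 0;0.04 -0.2 0.242 0 0 0;0.055 -0.28 0.338 0 0 0;0.07 -0.36 0.435 0 0 0;0.085 -0.43 0.52 0 0 0;0.094 -0.474 0.573 0 0 0"

```text
time_s: 18.2
ee_pos: [0.5751, -0.3479, 0.1778]
tcp_rot: [-0.262, 0.594, 0.728, 0.219]
wrist_force: [0.4, 0.4, -1.3]
finger_gap: 0.999
grip_force: 0.0
```

```bash
python3 - <<'E'
from h import *
st(); W=grab('wrist');T=grab('top');P=world(W);L=np.stack([(P-RO)@rx,(P-RO)@ry,P[...,2]],-1)
s=L[130:262,255:400].reshape(-1,3)
k=(s[:,2]>.03)&(s[:,2]<.1)&(s[:,0]<-.04)&(s[:,0]>-.06);print('back',k.sum(),np.percentile(s[k],[2,50,98],axis=0).round(4).tolist())
k=(s[:,2]>.108)&(s[:,2]<.125)&(s[:,0]<-.035);print('rim',np.percentile(s[k],[2,50,98],axis=0).round(4).tolist())
c=np.zeros((560,720,3),np.uint8);c[:300,:480]=cv2.resize(W['pixels'],(480,300))[...,::-1];c[300:560,:416]=cv2.resize(T['pixels'],(416,260))[...,::-1];c[:200,480:]=cv2.resize(T['pixels'][145:255,190:322],(240,200))[...,::-1]
cv2.imwrite('pics/z.png',c)
E
```

```text
t 18.2 tcp [ 0.5751 -0.3479  0.1778] q [-0.816  0.947  0.633  0.418  2.137 -0.897] gap 0.999 gf 0.0 F [ 0.4  0.4 -1.3]
back 1688 [[-0.0493, -0.0331, 0.0319], [-0.0487, -0.0033, 0.0704], [-0.0482, 0.0263, 0.0988]]
rim [[-0.0493, -0.034, 0.1085], [-0.0483, -0.0038, 0.1155], [-0.0363, 0.0269, 0.1173]]
```

View pics/z.png

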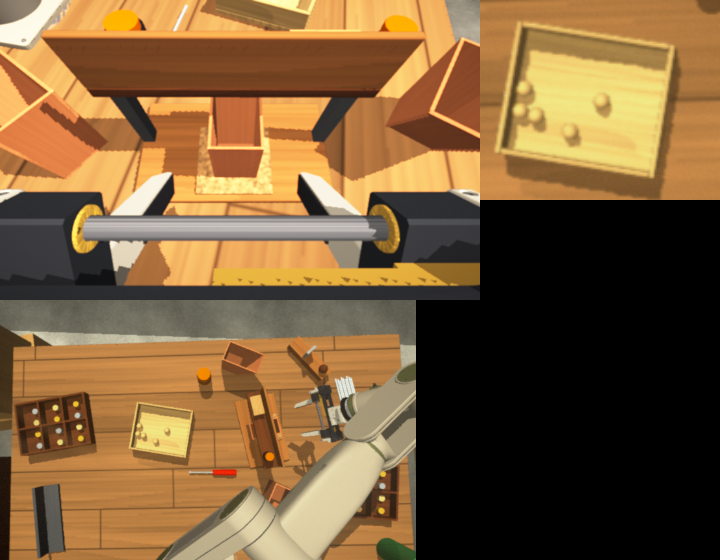

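The tin stands empty and upright, centred on the mat, with its back wall vertical at rack x=-48.7 mm and its y centre at -3 mm. All five knobs are in the tray and the bystanders are in place, so I'm handing in.

```bash
python3 -c "
from rig import env
print(env.close_job())"
```

```text
the job is handed in; nothing more can be done
None
```

All five knobs are in the tray, the empty tin stands upright and released on the mat under the shelf, the glue jar and screwdriver were not moved, and the job is handed in (about 18 s, grip 14 N).

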